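# Load the hand-indexed vial carousel and bring a sample under the cap-code reader

### The arm

A 6-joint arm with a two-finger parallel gripper is mounted at the origin on a cart in front of the work surface, level with it; the furniture and walls round the work are solid. World frame = base frame: x ahead of the robot, y to its left, z up, the work surface at z = 0. Lengths are in m, angles in rad, forces in N, time in s.
With the tool pointing down it reaches from about 0.275 to 0.725 m from the base axis. Payload 5.6 kg.
Tool frame: the origin (TCP) lies where the fingers leave the gripper's body, on its centre line; the fingertips stand 73 mm ahead of it and the grasp point (between the pads) lies 54 mm ahead of it (ctrl.tips_ahead is the distance from the TCP to the fingertips, in m); z points along the fingers, y is the line along which they close (so a half turn about z gives the same grasp; the last joint's range is limited). The gripper opens to 85 mm and grips with 20 to 120 N. Pads are 22 mm wide; open, the fingers measure 114 mm over their backs; the gripper's body (76 mm by 85 mm) begins 54 mm behind the grasp point. The pads swing forward as they close: fully open they stand 13 mm farther back than shut.
Start: joints at [-0.963, 0.255, 0.108, 0, -1.424, -0.285], TCP at [0.174, -0.522, 0.304] pointing down, gripper open.
Joint ranges: [-2.95, 2.95], [-1.21, 1.97], [-1.09, 1.5], [-2.87, 1.71], [-2.94, -0.07], [-3.05, 3.05]. Speed limits (rad/s): [2.57, 2.57, 3.14, 3.14, 3.14, 3.14].

### API

Orientations are given as a unit quaternion [w, x, y, z].
In Python, from plant import readout, capture, camera_model, job, ctrl gives the robot as it stands.
- The arm moves only by the shell command python3 -m pendant 'ROWS' [OPENING]. ROWS is a JSON object whose one key "plan" holds a list of rows, each a list of 4 numbers: the shift along the world's x, y, z in units of 25 mm (1.0 is 25 mm), then the turn about the world's z in units of 8 degrees (1.0 is 8 degrees). A call has 1 to 20 rows; each row shifts and turns the commanded pose from where the row before left it; what a row does not reach is not made up. A row lasts 1/8 s, in which the tool goes at most 62.5 mm and 10.7 degrees, less where a joint would pass 70% of its speed; a pose out of reach is approached as far as the arm can. A call is refused whole if a number of a shift passes 1 or a number of a turn 1, either way. A call with a gripper value outside its range is refused whole. OPENING is the finger opening in mm, from 0 to 85.4, set as the call begins (- or left out, the last holds). The fingers move at their own pace and stop on an object; the grip force is fixed at half the most. Time passes only in rows, so rows that do not move let the fingers close. It gives the time, the measured TCP pose, the force, the opening and the grip force at its end, in the units of the state.
- readout.observe(): the state, without advancing time (a new reading comes with each control period).
- capture(name): name is "scene" or "top" or "wrist"; returns the picture (420x560x3 uint8, red, green, blue); there is no depth.
- camera_model(name): a dict with "camera_matrix" (3x3 intrinsics, pixels), "world_to_cam" (4x4, takes a point from world to camera coordinates). Camera axes: x right, y down, z forward; pixel columns grow to the right and rows downward; lengths in m; the calibration is good to about 2 mm. A picture is of the moment at which its call begins: read the wrist's pose just before it. camera_model takes no time and is no camera call; for the wrist camera it gives the pose at the moment of the call.
- job.sign_off(): hands the job in; it is judged then, once.
The state is a dict: "time_s": time; "q": joint angles; "qd": joint speeds; "tau": joint torques, N m; "ee_pos": TCP position; "tcp_rot": TCP orientation; "ft_force": force on the tool from outside, world axes, zero at the start; "torque": the same for the moment, N m; "grip_width": finger opening in m; "gripper_force": force on a finger pad.
Only numpy, scipy, OpenCV 4.12 (cv2) and the standard library are available. Lean on these libraries where they do the work, as an engineer would, in place of code of your own. Each camera call takes 0.05 s, during which the arm holds its last target. There are 200 camera calls.

### The job

Set up the hand-indexed turntable: seat the carousel disc fully home on the flatted spindle with its D-bore matched to the flat, then stand the blue-capped vial from the rack upright in the pocket with the blue ring. Hold the lever's red handle and pump it in full strokes, far stop and back to the near stop, until that vial has come round to the reading station at the red mark; leave the lever at its near stop, and last swing the reader in against its stop over the vial. Do not tip the vial, and leave the rack, its other vials and the beaker alone.

Things in the scene. Friction and masses are not known exactly. Their poses are not given: they have to be found in the camera images.
- turntable: Fixed hand-indexed turntable; pale grey teardrop base plate, 97 mm radius round the spindle, top 12 mm up. Origin on the worktop under the spindle axis, z up. Under the carousel's seat a brass 12-tooth ratchet wheel with a lever pawl and a holding pawl: the spindle turns only counter-clockwise seen from above. A steel post 16 mm across, 135 mm from the axis, carries the reader.
- spindle_seat (a point): On the spindle axis, at the shoulder (58 mm across, 33 mm above the worktop) on which the carousel's underside rests. Above it stands the flatted shaft: 40 mm across, 20 mm tall, top 3 mm tapered, one flat 11 mm from the axis. z up; x points from the axis square to the flat and turns with the spindle.
- spindle (a joint): Spindle angle (rad), grows counter-clockwise from above; drag 0.12 N m. At 0 the blue-ringed pocket of the seated carousel is at the station, within the few degrees of slack in the fit; starts between -2.06 and -1.26. Every full lever stroke ends at a multiple of 0.524 rad (one tooth = one pocket): the first moves it up to one tooth, each later one exactly one. Go by the vial, not by a count.
- station (a point): Reading station: fixed point on the turntable, 58 mm from the spindle axis and 111 mm up, where the top of the vial in the seated carousel shall stand; a small red mark on the base plate points to it. The reader's head is over it when swung in.
- carousel: Loose white disc 150 mm across with 12 pockets, 250 g; starts flat on the worktop. Origin: centre of its underside, z up. From below a D-bore 22 mm deep, 42.2 mm across, flat 12 mm from the axis on its +x side (slides down only within about 4 deg of the shaft). Red line: +x side. Top plate 27 mm up. Black square knob 22 x 22 mm, sides along x and y, 31 to 64 mm up: lift it there.
- blue_pocket (a point): Centre of the floor of the carousel's blue-ringed pocket (a blue bar leads to it from the hub), 4 mm above the carousel's underside, 58 mm from the disc's axis and 49 deg counter-clockwise (from above) from its +x side. Pocket 27.6 mm across, its rim 23 mm above the floor; neighbours 30 deg away.
- vial_blue: Small white vial with a blue screw cap, 24 mm across, 74 mm tall, 35 g; origin at the centre of its foot, z up. It starts upright in one of the rack's places, foot 7 mm above the worktop. Grip the cap (top 12 mm) or the upper body.
- vial_amber: Vial of the same size with brown contents and a black cap, in the rack. To be left alone.
- vial_white: Vial of the same size, white with a white cap, in the rack. To be left alone.
- vial_tan: Vial of the same size with brown contents and a white cap, in the rack. To be left alone.
- rack: Clear two-deck vial rack 105 x 160 x 36 mm, loose, long side along its y; origin at the centre of its underside. Places at x = -25 and +25 mm, y = -50, 0 and +50 mm; upper deck 35 mm up. To be left where it is.
- lever (a joint): Pump lever (rad) about the spindle axis: 0 at its near stop, 0.602 at its far stop, grows counter-clockwise from above. Pushed to the far stop it drives the ratchet on; pulled back to the near stop its pawl drops behind the next tooth and the spindle stays. Stays where left; about 2 N at the handle. Starts between 0 and 0.25.
- lever_grip (a point): On the axis of the lever's upright red handle, 120 mm from the spindle axis, 80 mm above the worktop. The handle's grip is round, 21 mm across, 56 to 101 mm above the worktop, and may turn between the fingers.
- reader (a joint): Swing arm of the cap-code reader (rad): 0 parked away from the carousel, grows counter-clockwise seen from above, 2.182 at its stop with the head over the station. Stays where left (drag 0.06 N m). Starts between 0 and 0.25.
- reader_grip (a point): On the axis of the round red grip on top of the reader's black head, 186 mm above the worktop, 77 mm from the reader's hinge; the grip is 17 mm across, 166 to 198 mm up, and may turn between the fingers. The head is 34 mm across, 125 to 160 mm up.
- reader_hinge (a point): On the vertical axis of the reader's swing arm, 186 mm up; the arm's hub ends 153 mm up.
- beaker: Small clear glass beaker, 50 mm across, 58 mm tall, standing near the turntable; origin at the centre of its foot. To be left alone.
There are look-alikes about, which are no part of the job. What is shaped like the vial_blue but green or yellow is not meant.

How it is judged:
On the way, in this order (a step that is already met when the one before it is completed fails the run):
1. the carousel sits fully home on the flatted spindle, flat to flat, and is let go (z of carousel in the frame of spindle_seat below 0.0035 m and horizontal distance between carousel and spindle_seat below 0.004 m and angle between carousel's own z axis and vertical below 0.06 rad and contact force between the fingers and carousel below 0.1 N), for 0.2 s.
2. the blue-capped vial stands upright on the floor of the blue-ringed pocket and is let go (z of carousel in the frame of spindle_seat below 0.0035 m and horizontal distance between carousel and spindle_seat below 0.004 m and angle between carousel's own z axis and vertical below 0.06 rad and horizontal distance between vial_blue and blue_pocket below 0.006 m and z of vial_blue in the frame of carousel below 0.009 m and angle between vial_blue's own z axis and vertical below 0.12 rad and contact force between the fingers and vial_blue below 0.1 N), for 0.2 s.
3. first stroke: the lever is pushed to its far stop (value of joint lever above 0.55 rad and horizontal distance between vial_blue and blue_pocket below 0.006 m and z of vial_blue in the frame of carousel below 0.009 m and angle between vial_blue's own z axis and vertical below 0.12 rad), for 0.05 s.
4. the lever is back at its near stop after the first stroke (value of joint lever below 0.08 rad), for 0.05 s.
5. second stroke: the lever is pushed to its far stop (all of step 3), for 0.05 s.
6. the blue-capped vial stands at the reading station and the lever is back at its near stop (z of carousel in the frame of spindle_seat below 0.0035 m and horizontal distance between carousel and spindle_seat below 0.004 m and angle between carousel's own z axis and vertical below 0.06 rad and horizontal distance between vial_blue and blue_pocket below 0.006 m and z of vial_blue in the frame of carousel below 0.009 m and angle between vial_blue's own z axis and vertical below 0.12 rad and horizontal distance between vial_blue and station below 0.011 m and value of joint lever below 0.08 rad), for 0.2 s.
7. the reader is swung in against its stop, over the vial (horizontal distance between vial_blue and station below 0.011 m and value of joint reader above 2.11 rad), for 0.2 s.
At the end, for the whole second after the job is handed in: Carousel down on the shoulder (3.5 mm, centred 4 mm, level); blue vial upright on its pocket's floor (6 mm), at the station (11 mm); lever within 0.08 rad of its near stop; reader within 0.07 rad of its stop; all at rest. Rack, other vials and beaker left alone (all of step 7 and z of carousel in the frame of spindle_seat below 0.0035 m and horizontal distance between carousel and spindle_seat below 0.004 m and angle between carousel's own z axis and vertical below 0.06 rad and horizontal distance between vial_blue and blue_pocket below 0.006 m and z of vial_blue in the frame of carousel below 0.009 m and angle between vial_blue's own z axis and vertical below 0.12 rad and value of joint lever below 0.08 rad and velocity of joint spindle below 0.05 rad/s and linear speed of vial_blue below 0.02 m/s); the robot touches nothing.
It fails at once if the sample vial is tipped over (angle between vial_blue's own z axis and vertical above 0.7 rad).
It fails at once if the vial rack is pushed about (distance of rack from where it was at the start of the episode above 0.04 m).
It fails at once if the beaker is knocked (distance of beaker from where it was at the start of the episode above 0.03 m).
It fails at once if another vial is taken out or knocked out of the rack (z of any of vial_amber, vial_white, vial_tan in the frame of rack above 0.03 m or angle between any of vial_amber, vial_white, vial_tan's own z axis and vertical above 0.5 rad).
It also fails if it takes over 72 s, if anything falls off the work surface, if the arm or the gripper's body presses on something with over 40 N, if the wrist force passes 120 N, or if a joint passes its speed limit or range.

## Working session

There is one attempt and no reset: what is moved stays moved. The work goes in short steps, Python scripts to look and compute and a shell command to move; the robot and the scene stay as the last step left them, time stands still between calls to the robot, and variables do not carry over. Pictures are saved under pics/ and viewed, at most 10 in all, crops included, and the job is handed in when it is done.

```bash
ls; mkdir -p pics; python3 - <<'E'
from plant import readout, capture, camera_model
import cv2
s=readout.observe(); print(s['time_s'],s['ee_pos'],s['tcp_rot'],s['grip_width'])
for n in ("scene","top"):
    im=capture(n); cv2.imwrite(f"pics/{n}0.png",cv2.resize(im[:,:,::-1],(800,600),interpolation=cv2.INTER_CUBIC))
    cv2.imwrite(f"pics/{n}0_raw.png",im[:,:,::-1])
    c=camera_model(n);print(n,c)
E
```

```text
pics
0.0 [ 0.17442999 -0.52122765  0.30298526] [-1.86265911e-04 -1.60672593e-01  9.87007284e-01  9.51290937e-04] 0.08561334195973014
scene {'camera_matrix': array([[390.31146166,   0.        , 271.16272897],
       [  0.        , 390.31146166, 210.12853832],
       [  0.        ,   0.        ,   1.        ]]), 'world_to_cam': array([[ 0.89111858, -0.45365807, -0.01010087, -0.49317966],
       [-0.2313814 , -0.4351277 , -0.87013018,  0.23241704],
       [ 0.39034641,  0.77772632, -0.49271842,  1.11523362],
       [ 0.        ,  0.        ,  0.        ,  1.        ]])}
top {'camera_matrix': array([[430.78450523,   0.        , 278.679606  ],
       [  0.        , 430.78450523, 217.77660985],
       [  0.        ,   0.        ,   1.        ]]), 'world_to_cam': array([[ 0.00785899, -0.99996467,  0.00298086, -0.02464322],
       [-0.99447791, -0.00812777, -0.10463093,  0.55233715],
       [ 0.10465146, -0.0021421 , -0.99450665,  1.5475751 ],
       [ 0.        ,  0.        ,  0.        ,  1.        ]])}
```

View pics/scene0.png

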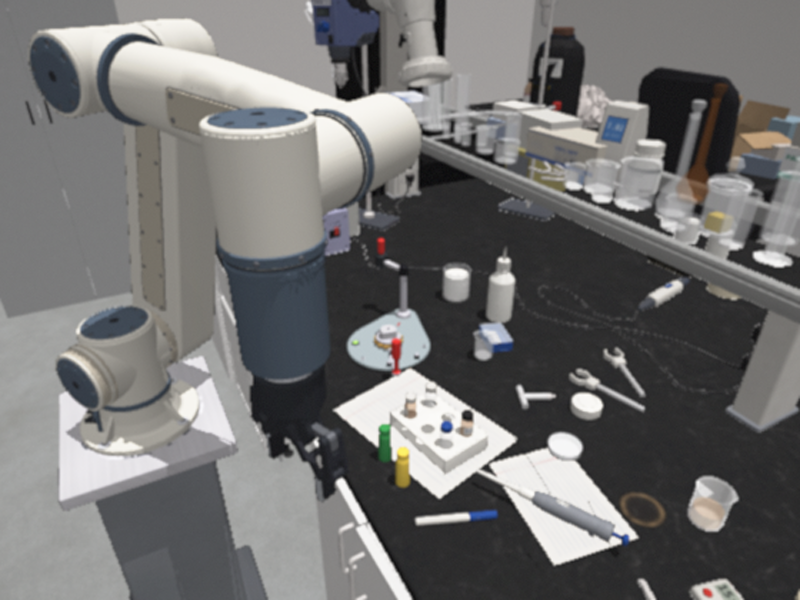

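View pics/top0.png

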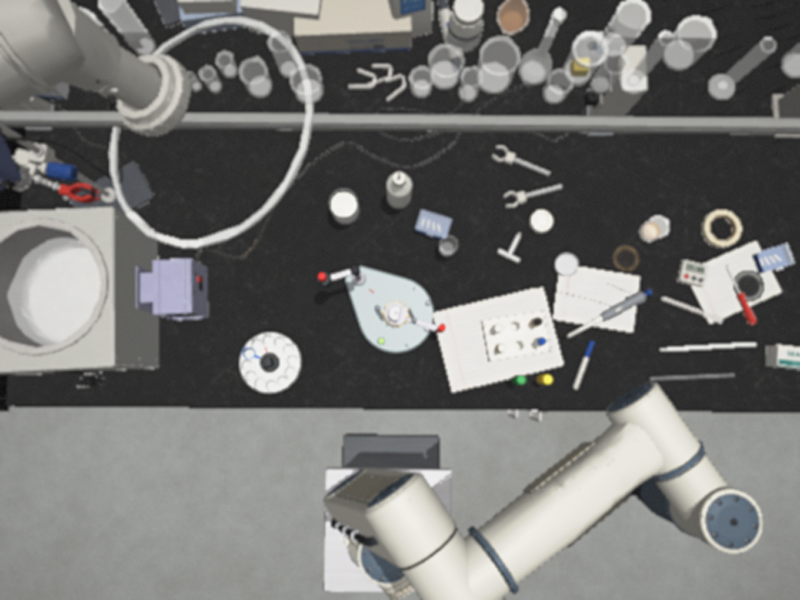

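The scene shows the turntable, with the reader post behind it and the rack to its right. In the top view, the carousel is near (270,362), the spindle near (395,315), the beaker near (448,245) and the blue vial near (541,342). I'll enlarge that area.

```bash
python3 - <<'E'
import cv2
im=cv2.imread("pics/top0_raw.png")
a=im[175:280,160:320]; b=im[175:280,240:400]
cv2.imwrite("pics/cropA.png",cv2.resize(a,(800,525),interpolation=cv2.INTER_CUBIC))
cv2.imwrite("pics/cropB.png",cv2.resize(b,(800,525),interpolation=cv2.INTER_CUBIC))
E
cat > h.py <<'E'
import numpy as np
from plant import camera_model
def ray(cam,u,v,z,cm=None):
    c=cm or camera_model(cam);K=np.array(c['camera_matrix']);T=np.array(c['world_to_cam'])
    d=T[:3,:3].T@np.linalg.solve(K,[u,v,1]);o=-T[:3,:3].T@T[:3,3]
    return o+d*(z-o[2])/d[2]
def pix(cam,p,cm=None):
    c=cm or camera_model(cam);q=c['camera_matrix']@(c['world_to_cam'][:3,:3]@np.array(p)+c['world_to_cam'][:3,3]);return q[:2]/q[2]
E
```

```text
(no output)
```

View pics/cropA.png

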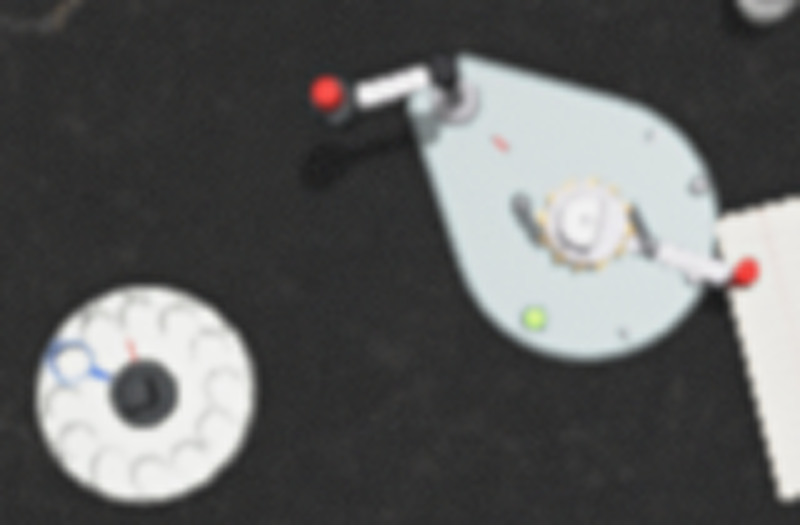

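Crop A at 5x: disc centre (146,394), blue ring (72,362), red line (132,350), shaft (585,220), red mark (500,144), reader grip (327,93), post (462,100), lever knob (745,271).

```bash
python3 - <<'E'
from h import *
import numpy as np
P=dict(disc=(146,394,.027),knob=(142,388,.064),ring=(72,362,.027),redl=(132,350,.027),shaft=(585,220,.053),mark=(500,144,.012),rgrip=(327,93,.198),post=(462,100,.16),lever=(745,271,.101),beaker=(767,-5,.05))
W={k:ray('top',160+(x+.5)/5-.5,175+(y+.5)/5-.5,z) for k,(x,y,z) in P.items()}
W['vial']=ray('top',378.5,239.3,.081)
for k,v in W.items(): print(k,v.round(4),np.hypot(*v[:2]).round(3))
a=lambda p,q:np.degrees(np.arctan2(*(W[q]-W[p])[1::-1])).round(1)
d=lambda p,q:np.hypot(*(W[q]-W[p])[:2]).round(4)
for p,q in [('disc','ring'),('disc','redl'),('shaft','mark'),('shaft','lever'),('shaft','post'),('post','rgrip')]:print(p,q,a(p,q),d(p,q))
from plant import camera_model,readout
from scipy.spatial.transform import Rotation as R
s=readout.observe();w,x,y,z=s['tcp_rot'];Rt=R.from_quat([x,y,z,w]).as_matrix();print(Rt.round(3))
c=camera_model('wrist');T=c['world_to_cam'];o=-T[:3,:3].T@T[:3,3];print('cam in tcp',Rt.T@(o-s['ee_pos']),'\n',(T[:3,:3]@Rt).round(3),c['camera_matrix'])
E
```

```text
disc [0.42   0.3051 0.027 ] 0.519
knob [0.4235 0.3004 0.064 ] 0.519
ring [0.4428 0.3595 0.027 ] 0.57
redl [0.4518 0.3162 0.027 ] 0.551
shaft [ 0.5469 -0.0127  0.053 ] 0.547
mark [0.6074 0.051  0.012 ] 0.61
rgrip [0.6144 0.1571 0.198 ] 0.634
post [0.6166 0.0707 0.16  ] 0.621
lever [ 0.5072 -0.1246  0.101 ] 0.522
beaker [ 0.7135 -0.1442  0.05  ] 0.728
vial [ 0.4737 -0.3723  0.081 ] 0.602
disc ring 67.3 0.059
disc redl 19.3 0.0337
shaft mark 46.5 0.0878
shaft lever -109.6 0.1187
shaft post 50.1 0.1086
post rgrip 91.4 0.0864
[[-0.948 -0.317 -0.001]
 [-0.317  0.948  0.002]
 [ 0.     0.002 -1.   ]]
cam in tcp [ 0.07589354  0.00012296 -0.07180167] 
 [[ 0.001  1.     0.001]
 [-0.955  0.001 -0.298]
 [-0.298 -0.     0.955]] [[366.2510488    0.         283.77730481]
 [  0.         366.2510488  209.73517446]
 [  0.           0.           1.        ]]
```

```bash
python3 -m pendant '{"plan":[[0.7,1,-0.125,0.56],[0.7,1,-0.125,0.56],[0.7,1,-0.125,0.56],[0.7,1,-0.125,0.56],[0.7,1,-0.125,0.56],[0.7,1,-0.125,0.56],[0.7,1,-0.125,0.56],[0.7,1,-0.125,0.56],[0.7,1,-0.125,0.56],[0.7,1,-0.125,0.56],[0.7,1,-0.125,0.56],[0.7,1,-0.125,0.56],[0.7,1,-0.125,0.56],[0.7,1,-0.125,0.56],[0.7,1,-0.125,0.56],[0.7,1,-0.125,0.56],[0.7,1,-0.125,0.56],[0.7,1,-0.125,0.56],[0.7,1,-0.125,0.56],[0.7,1,-0.125,0.56]]}'
cat >> h.py <<'E'
import cv2,pickle
def shot(name,box=None,s=None):
    from plant import capture,readout
    cm=camera_model('wrist');im=capture('wrist')[:,:,::-1]
    pickle.dump(cm,open(f'pics/{name}.pkl','wb'));cv2.imwrite(f'pics/{name}_raw.png',im)
    if box: x,y,w,h=box;im=im[y:y+h,x:x+w]
    k=min(800/im.shape[1],600/im.shape[0]) if not s else s
    cv2.imwrite(f'pics/{name}.png',cv2.resize(im,None,fx=k,fy=k,interpolation=cv2.INTER_CUBIC));print(k)
    st=readout.observe();w,x,y,z=st['tcp_rot'];q=st['q']
    print(st['time_s'],st['ee_pos'].round(4),np.round(q,3),yaw(st))
def yaw(st=None):
    from plant import readout
    from scipy.spatial.transform import Rotation as R
    st=st or readout.observe();w,x,y,z=st['tcp_rot'];m=R.from_quat([x,y,z,w]).as_matrix();return np.degrees(np.arctan2(m[1,0],m[0,0])).round(2)
E
python3 - <<'E'
from h import *
shot('w1')
cm=camera_model('wrist');print(pix('wrist',[.547,-.0127,.053]))
E
```

```text
time_s: 2.6
ee_pos: [0.5248, -0.0207, 0.2409]
tcp_rot: [0.0, 0.81, -0.586, -0.0]
ft_force: [0.8, -0.4, -0.8]
grip_width: 0.0853
gripper_force: 0.0
1.4285714285714286
2.65 [ 0.5263 -0.0185  0.24  ] [ 2.620e-01  2.380e-01 -7.800e-02 -1.000e-03 -1.255e+00  6.100e-02] -71.5
[254.53228049 202.18642174]
```

View pics/w1.png

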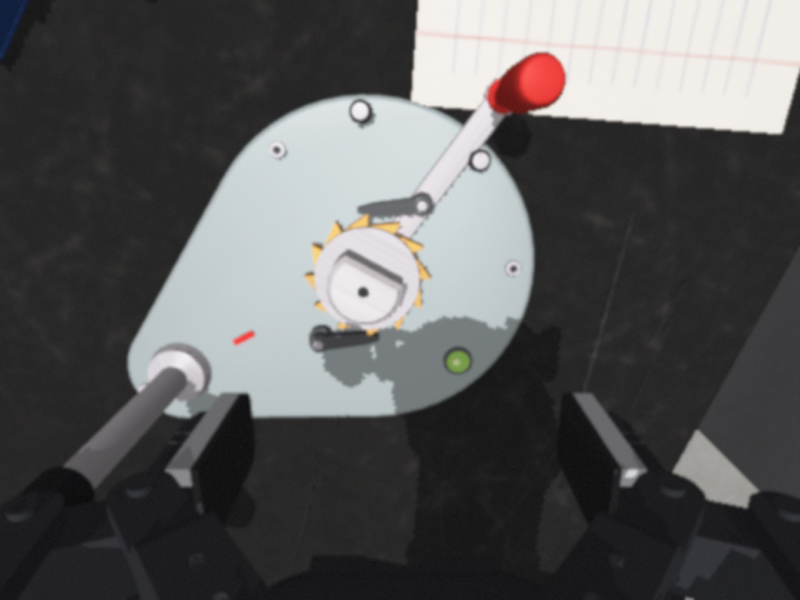

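```bash
python3 - <<'E'
import cv2
im=cv2.imread("pics/w1_raw.png")[150:240,200:320]
cv2.imwrite("pics/w1c.png",cv2.resize(im,(800,600),interpolation=cv2.INTER_CUBIC))
E
```

```text
(no output)
```

View pics/w1c.png

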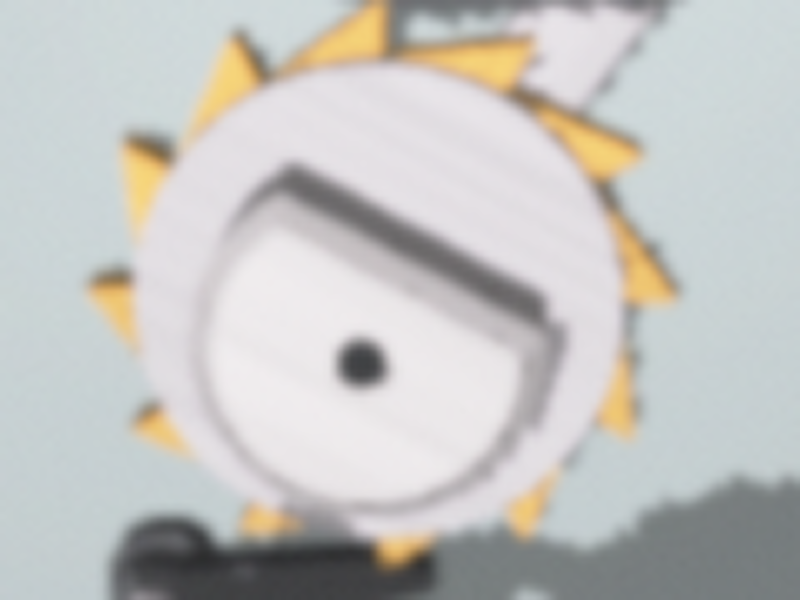

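Enlarged wrist view, 6.67x: the shaft's centre dot is at (361,363). The flat's foot runs (292,163)-(547,300), its top edge (285,225)-(520,350). The shoulder circle is centred near (378,299).

```bash
python3 - <<'E'
from h import *
cm=pickle.load(open('pics/w1.pkl','rb'))
# rms: pose before picture
f=lambda x,y,z:ray('wrist',200+(x+.5)/6.6667-.5,150+(y+.5)/6.6667-.5,z,cm)
g=lambda x,y,z:ray('wrist',(x+.5)/1.42857-.5,(y+.5)/1.42857-.5,z,cm)
c=f(361,363,.053);print('dot',c,'shoulder',f(378.5,299,.033))
for a,b in [((292,163,.033),(547,300,.033)),((285,225,.053),(520,350,.053)),((283,193,.05),(555,330,.05))]:
    p,q=f(*a),f(*b);d=(q-p)[:2];L=np.hypot(*d);n=np.array([d[1],-d[0]])/L
    if n@((p-c)[:2])<0:n=-n
    print('flat dir',np.degrees(np.arctan2(n[1],n[0])),'dist',n@((p-c)[:2]),'len',L)
m=g(244,338,.012);print('mark',m,np.degrees(np.arctan2(*(m-c)[1::-1])),np.hypot(*(m-c)[:2]))
p=g(180,368,.02);print('post foot',p,np.hypot(*(p-c)[:2]))
l=g(545,80,.101);print('lever top',l,np.hypot(*(l-c)[:2]),np.degrees(np.arctan2(*(l-c)[1::-1])))
p=g(360,110,.02);print('screwA',p, np.hypot(*(p-c)[:2]),np.degrees(np.arctan2(*(p-c)[1::-1])))
p=g(480,160,.02);print('screwB',p, np.hypot(*(p-c)[:2]),np.degrees(np.arctan2(*(p-c)[1::-1])))
E
```

```text
dot [ 0.54558172 -0.0133198   0.053     ] shoulder [ 0.54567869 -0.01541516  0.033     ]
flat dir -100.79372387001834 dist 0.01162674984834507 len 0.033931556756701835
flat dir -100.74899883411449 dist 0.009863700451715298 len 0.02919202645874826
flat dir -99.32641568863492 dist 0.012580944900292117 len 0.03367076718937436
mark [0.60583865 0.05056562 0.012     ] 46.67418875984917 0.08781938393973429
post foot [0.6369489  0.07819026 0.02      ] 0.129313776271425
lever top [ 0.50529102 -0.1285391   0.101     ] 0.12206075021671443 -109.27406957274604
screwA [ 0.57550441 -0.0981761   0.02      ] 0.08997754857857651 -70.57593151469335
screwB [ 0.50652353 -0.09417178  0.02      ] 0.08979189860521221 -115.78438025641758
```

```bash
python3 -m pendant '{"plan":[[-0.32,0.98,0,0],[-0.32,0.98,0,0],[-0.32,0.98,0,0],[-0.32,0.98,0,0],[-0.32,0.98,0,0],[-0.32,0.98,0,0],[-0.32,0.98,0,0],[-0.32,0.98,0,0],[-0.32,0.98,0,0],[-0.32,0.98,0,0],[-0.32,0.98,0,0],[-0.32,0.98,0,0],[-0.32,0.98,0,0],[0,0,0,0],[0,0,0,0],[0,0,0,0]]}'
python3 - <<'E'
from h import *
shot('w2')
E
```

```text
time_s: 4.65
ee_pos: [0.4206, 0.2962, 0.2414]
tcp_rot: [0.0, 0.809, -0.587, 0.0]
ft_force: [0.8, 0.4, -0.3]
grip_width: 0.0853
gripper_force: 0.0
1.4285714285714286
4.7 [0.4207 0.2963 0.2414] [ 0.918  0.214 -0.106  0.    -1.251 -0.603] -71.96
```

View pics/w2.png

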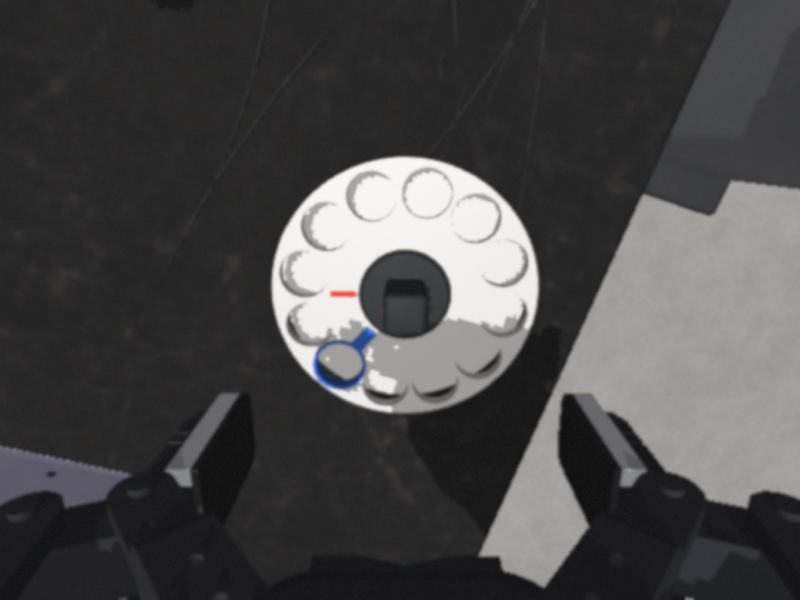

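Wrist view of the disc: outer rim x 272..539, y 155..414. Hub centre (405,293), knob top about (406,315), blue ring (340,363), red line (331..357,294).

```bash
python3 - <<'E'
from h import *
cm=pickle.load(open('pics/w2.pkl','rb'))
im=cv2.imread('pics/w2_raw.png').astype(int)
g=lambda x,y,z:ray('wrist',x,y,z,cm)
s=lambda x,y,z:g((x+.5)/1.42857-.5,(y+.5)/1.42857-.5,z)
# red pixels, blue pixels, disc mask
r=(im[:,:,2]-im[:,:,1]>60); b=(im[:,:,0]-im[:,:,2]>60)
def pts(m,x0,x1,y0,y1):
    v,u=np.nonzero(m[y0:y1,x0:x1]);return np.c_[u+x0,v+y0].astype(float)
R_=pts(r,220,255,195,215);W=np.array([g(*p,.027) for p in R_]);c=W.mean(0)
u,S,vt=np.linalg.svd((W-c)[:,:2]);print('red',len(W),c,np.degrees(np.arctan2(*vt[0][::-1])))
white=((im.min(2)>60)&(abs(im.max(2)-im.min(2))<25)).astype(np.uint8);white[:, 385:]=0
n,l,st,ce=cv2.connectedComponentsWithStats(white);k=l[160,284];m=(l==k).astype(np.uint8)
ct=max(cv2.findContours(m,cv2.RETR_EXTERNAL,cv2.CHAIN_APPROX_NONE)[0],key=len)[:,0,:].astype(float)
h=cv2.convexHull(ct.astype(np.float32))[:,0]
Q=np.array([g(*p,.027) for p in h])[:,:2]
(cx,cy),rad=cv2.minEnclosingCircle(Q.astype(np.float32));A=np.c_[2*Q,np.ones(len(Q))];sol=np.linalg.lstsq(A,(Q**2).sum(1),rcond=None)[0]
print('disc',cx,cy,rad,sol[:2])
d=np.array([cx,cy]);d2=sol[:2]
B=pts(b,210,270,225,280);W=np.array([g(*p,.027) for p in B]);(bx,by),br=cv2.minEnclosingCircle(np.array([w[:2] for w in W if np.hypot(*(w[:2]-d))>.042],np.float32))
print('ring',bx,by,br)
v=np.array([bx,by])-d;print('ring ang',np.degrees(np.arctan2(v[1],v[0]))-49,np.hypot(*v))
v=c[:2]-d;print('red ang',np.degrees(np.arctan2(v[1],v[0])),np.hypot(*v))
print('knob',s(406,315,.064),[s(385,294,.064),s(428,294,.064)], 'hub',s(405,293,.031))
E
```

```text
red 73 [0.45176851 0.31629707 0.027     ] -162.21660458748863
disc 0.41839560866355896 0.30598846077919006 0.07728499919176102 [0.4182798  0.30577774]
ring 0.4415827989578247 0.3593992590904236 0.016445448622107506
ring ang 17.532924643421353 0.05822679082678142
red ang 17.16548675268354 0.03492875383711962
knob [0.41751809 0.30525086 0.064     ] [array([0.4308634 , 0.29801182, 0.064     ]), array([0.41055249, 0.29137613, 0.064     ])] hub [0.41858435 0.3037353  0.031     ]
```

```bash
python3 -m pendant '{"plan":[[-0.11,0.37,0,0.08],[0,0,-0.89,0],[0,0,-0.89,0],[0,0,-0.89,0],[0,0,-0.89,0],[0,0,-0.89,0],[0,0,-0.89,0],[0,0,0,0]]}' 45
python3 -m pendant '{"plan":[[0,0,0,0],[0,0,0,0],[0,0,0,0],[0,0,0,0],[0,0,0,0]]}' 10; python3 -c "
from h import *;print(yaw())"
```

```text
time_s: 5.7
ee_pos: [0.417, 0.3056, 0.1065]
tcp_rot: [0.002, 0.813, -0.583, -0.0]
ft_force: [1.0, 0.6, 0.5]
grip_width: 0.0452
gripper_force: 0.0
time_s: 6.32
ee_pos: [0.4184, 0.3069, 0.1092]
tcp_rot: [-0.001, 0.813, -0.582, 0.0]
ft_force: [-0.2, -0.1, 6.3]
grip_width: 0.0211
gripper_force: 60.0
-71.24
```

```bash
python3 -m pendant '{"plan":[[0,0,1,0],[0,0,1,0],[0,0,1,-0.2],[0.318,-0.8,0,-0.92],[0.318,-0.8,0,-0.92],[0.318,-0.8,0,-0.92],[0.318,-0.8,0,-0.92],[0.318,-0.8,0,-0.92],[0.318,-0.8,0,-0.92],[0.318,-0.8,0,-0.92],[0.318,-0.8,0,-0.92],[0.318,-0.8,0,-0.92],[0.318,-0.8,0,-0.92],[0.318,-0.8,0,-0.92],[0.318,-0.8,0,-0.92],[0.318,-0.8,0,-0.92],[0.318,-0.8,0,-0.92],[0.318,-0.8,0,-0.92],[0.318,-0.8,0,-0.92]]}'
python3 -m pendant '{"plan":[[0,0,0,0],[0,0,0,0],[0,0,0,0]]}'
python3 - <<'E'
from h import *
shot('w3')
E
```

```text
time_s: 8.7
ee_pos: [0.5445, -0.0145, 0.1822]
tcp_rot: [-0.001, 0.095, 0.995, 0.0]
ft_force: [0.6, -0.5, -1.6]
grip_width: 0.0211
gripper_force: 59.0
time_s: 9.07
ee_pos: [0.5446, -0.0133, 0.1828]
tcp_rot: [-0.0, 0.092, 0.996, 0.0]
ft_force: [-0.6, -0.6, -1.9]
grip_width: 0.0212
gripper_force: 59.2
1.4285714285714286
9.125 [ 0.5447 -0.0133  0.1829] [ 0.263  0.313 -0.129 -0.    -1.129 -2.018] 169.45
```

View pics/w3.png

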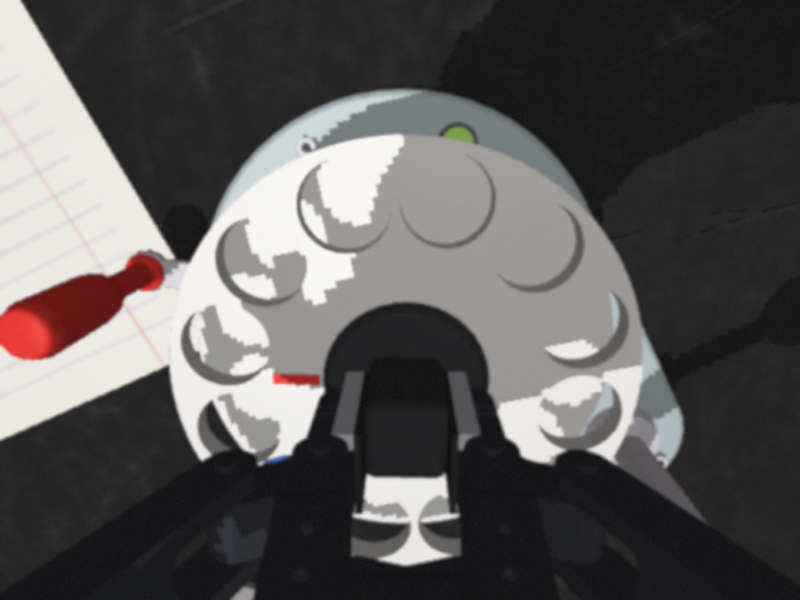

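Held disc over the spindle: rim left (169,345), top (405,134), right (643,345); base-plate arc top (405,89); red line (274..320,379).

```bash
python3 - <<'E'
from h import *
from scipy.optimize import least_squares
cm=pickle.load(open('pics/w3.pkl','rb'))
s=lambda x,y,z:ray('wrist',(x+.5)/1.42857-.5,(y+.5)/1.42857-.5,z,cm)[:2]
def fit(P,z,r):
    W=np.array([s(*p,z) for p in P]);f=lambda c:np.hypot(*(W-c).T)-r
    o=least_squares(f,W.mean(0)+[.02,0]);return o.x,np.abs(o.fun).max()
    
zt=.027+.0737
im=cv2.imread('pics/w3_raw.png')
print('disc',fit([(169,355),(175,310),(200,255),(245,205),(300,165),(350,143),(405,134),(460,142),(520,170),(565,205),(605,255),(632,305),(643,355)],zt,.075))
print('base',fit([(225,206),(275,140),(330,105),(405,89),(470,97),(520,118),(565,157),(590,200)],.012,.097))
a,b=s(274,379,zt),s(320,379.5,zt);print('red',a,b,np.degrees(np.arctan2(*(a-b)[::-1])))
print('red mid from disc', (a+b)/2)
E
```

```text
disc (array([ 0.54461268, -0.01349191]), np.float64(0.0017105932006973301))
base (array([ 0.54618641, -0.01135887]), np.float64(0.0008629561766385768))
red [ 0.53576217 -0.05480911] [ 0.53864353 -0.0402203 ] -101.17237772686524
red mid from disc [ 0.53720285 -0.04751471]
```

```bash
python3 -m pendant '{"plan":[[0.05,0.01,-0.4,0],[0,0,-0.4,0],[0,0,-0.2,0],[0,0,0,0]]}'
python3 -m pendant '{"plan":[[0,0,-0.2,0],[0,0,-0.1,0],[0,0,0,0]]}'
```

```text
time_s: 9.62
ee_pos: [0.5461, -0.0139, 0.1572]
tcp_rot: [-0.0, 0.093, 0.996, -0.0]
ft_force: [0.5, -1.7, -3.6]
grip_width: 0.0209
gripper_force: 58.9
time_s: 10.0
ee_pos: [0.5461, -0.0139, 0.1501]
tcp_rot: [-0.0, 0.093, 0.996, -0.0]
ft_force: [1.2, -4.2, -3.3]
grip_width: 0.0212
gripper_force: 58.9
```

```bash
python3 -m pendant '{"plan":[[0,-0.04,-0.15,0],[0,0,-0.12,0],[0,0,-0.05,0],[0,0,0,0]]}'
```

```text
time_s: 10.5
ee_pos: [0.5462, -0.0143, 0.1423]
tcp_rot: [-0.0, 0.093, 0.996, 0.0]
ft_force: [0.8, 0.1, -1.3]
grip_width: 0.0211
gripper_force: 59.1
```

```bash
python3 -m pendant '{"plan":[[0,0,-0.06,0],[0,0,-0.06,0],[0,0,0,0]]}'
```

```text
time_s: 10.88
ee_pos: [0.5463, -0.0144, 0.142]
tcp_rot: [0.001, 0.092, 0.996, 0.0]
ft_force: [-7.0, 2.0, 15.9]
grip_width: 0.021
gripper_force: 61.7
```

```bash
python3 -m pendant '{"plan":[[0,0,0,0],[0,0,0,0],[0,0,0,0],[0,0,0.4,0],[0,0,1,0],[0,0,1,0],[0,0,1,0],[0,0,1,0],[0,0,0.4,0],[0,0,0,0],[0,0,0,0]]}' 60
cat > ring.py <<'E'
from h import *
import sys
from scipy.optimize import least_squares
def ring(name,z,box=None):
    cm=pickle.load(open(f'pics/{name}.pkl','rb'));im=cv2.imread(f'pics/{name}_raw.png').astype(int)
    b=((im[:,:,0]-im[:,:,2]>50)&(im[:,:,0]>im[:,:,1]+25)).astype(np.uint8)
    n,l,st,ce=cv2.connectedComponentsWithStats(b)
    for k in range(1,n):
        if st[k,4]>40: print('blue comp',st[k],ray('wrist',*ce[k],z,cm)[:2].round(4))
    return cm,im,b
E
python3 - <<'E'
from ring import *
shot('w4');ring('w4',.06)
E
```

```text
time_s: 12.25
ee_pos: [0.5457, -0.0146, 0.2582]
tcp_rot: [-0.001, 0.093, 0.996, -0.0]
ft_force: [-0.1, 0.1, -0.0]
grip_width: 0.0598
gripper_force: 0.0
1.4285714285714286
12.3 [ 0.5457 -0.0146  0.2582] [ 0.26   0.266  0.007 -0.    -1.314 -2.016] 169.37
blue comp [216 224  47  47 581] [ 0.5784 -0.0563]
```

View pics/w4.png

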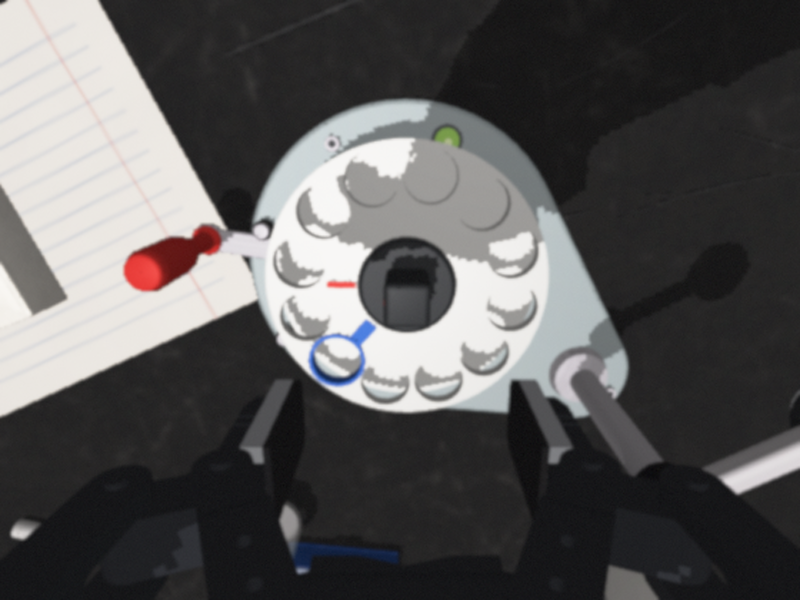

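The disc sits level on the spindle with no gap. The blue ring is centred at (337,360), the hub at (407,285), and the red line runs (328..356,285).

```bash
python3 - <<'E'
from ring import *
cm,im,b=ring('w4',.06)
v,u=np.nonzero(b[224:271,216:263]);W=np.array([ray('wrist',x+216,y+224,.06,cm)[:2] for x,y in zip(u,v)])
ax=np.array([.5462,-.0143])
o=least_squares(lambda c:(lambda d:np.where(d<.02,d-.0152,0))(np.hypot(*(W-c).T)),[.5815,-.0595],loss='soft_l1',f_scale=.001)
d=o.x-ax;print('ring',o.x,np.hypot(*d),np.degrees(np.arctan2(d[1],d[0])))
r=(im[:,:,2]-im[:,:,1]>60);v,u=np.nonzero(r[190:210,225:252]);R_=np.array([ray('wrist',x+225,y+190,.06,cm)[:2] for x,y in zip(u,v)]).mean(0)
d=R_-ax;print('red',R_,np.hypot(*d),np.degrees(np.arctan2(d[1],d[0])))
s=lambda x,y,z:ray('wrist',(x+.5)/1.42857-.5,(y+.5)/1.42857-.5,z,cm)[:2]
P=[(266,275),(275,230),(300,190),(350,150),(407,138),(460,147),(510,178),(540,225),(548,270),(543,310),(470,397),(407,411),(345,397),(300,355)]
W=np.array([s(*p,.06) for p in P]);o=least_squares(lambda c:np.hypot(*(W-c).T)-.075,ax);print('disc',o.x,abs(o.fun).max())
l=s(147,270,.101);d=l-ax;print('lever',l,np.hypot(*d),np.degrees(np.arctan2(d[1],d[0])))
# rack from top image: blue cap & caps
t=cv2.imread('pics/top0_raw.png').astype(int)[215:265,330:400]
bl=((t[:,:,0]-t[:,:,2]>50)).astype(np.uint8);n,lb,st,ce=cv2.connectedComponentsWithStats(bl)
for k in range(1,n): print('blue cap',st[k],ray('top',ce[k][0]+330,ce[k][1]+215,.081)) 
E
```

```text
blue comp [216 224  47  47 581] [ 0.5784 -0.0563]
ring [ 0.58043005 -0.05994375] 0.057053028440868334 -53.13232184847422
red [ 0.53863879 -0.04832194] 0.03485203527149277 -102.53006041421698
disc [ 0.54545817 -0.01296246] 0.0019719711094280112
lever [ 0.50576709 -0.12570576] 0.11851609081236214 -109.94754180203887
blue cap [47 22  5  4 19] [ 0.47679919 -0.37374074  0.081     ]
```

```bash
python3 -m pendant '{"plan":[[-0.184,-0.957,0,0],[-0.184,-0.957,0,0],[-0.184,-0.957,0,0],[-0.184,-0.957,0,0],[-0.184,-0.957,0,0],[-0.184,-0.957,0,0],[-0.184,-0.957,0,0],[-0.184,-0.957,0,0],[-0.184,-0.957,0,0],[-0.184,-0.957,0,0],[-0.184,-0.957,0,0],[-0.184,-0.957,0,0],[-0.184,-0.957,0,0],[-0.184,-0.957,0,0],[-0.184,-0.957,0,0],[0,0,0,0],[0,0,0,0],[0,0,0,0]]}' 34
python3 - <<'E'
from ring import *
shot('w5');ring('w5',.081)
E
```

```text
time_s: 14.55
ee_pos: [0.4774, -0.3728, 0.2593]
tcp_rot: [-0.0, 0.092, 0.996, 0.0]
ft_force: [-0.3, 0.4, -0.2]
grip_width: 0.0336
gripper_force: 0.0
1.4285714285714286
14.6 [ 0.4774 -0.3728  0.2594] [-0.405  0.381  0.173 -0.    -1.363 -1.35 ] 169.43
blue comp [118 171  16  48 659] [ 0.4476 -0.481 ]
blue comp [263 191  29  29 655] [ 0.4749 -0.377 ]
blue comp [  5 365  16  15 178] [ 0.5771 -0.6203]
```

View pics/w5.png

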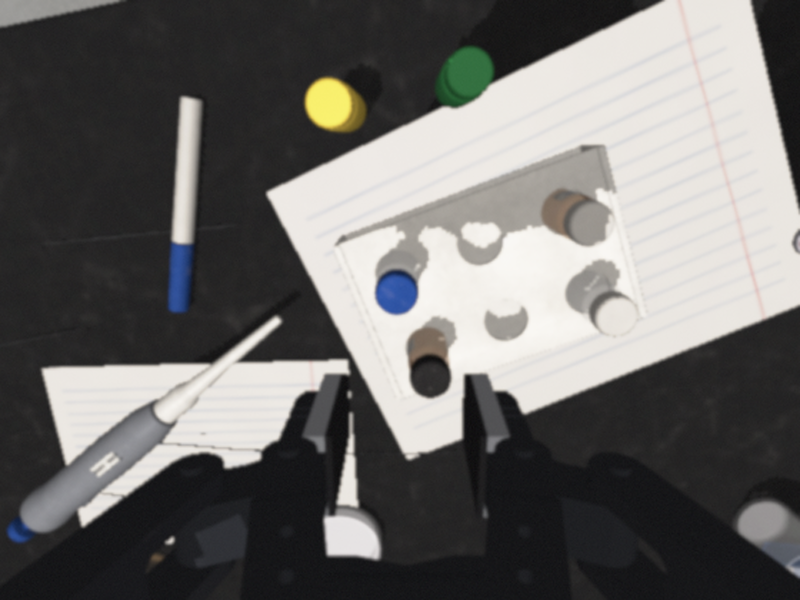

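The blue vial is at the rack corner, cap (397,292). The amber vial is at (430,375), clear of both fingers, and the place beside the blue one is empty.

```bash
python3 -m pendant '{"plan":[[-0.08,-0.17,0,0],[0,0,-0.93,0],[0,0,-0.93,0],[0,0,-0.93,0],[0,0,-0.93,0],[0,0,-0.93,0],[0,0,-0.93,0],[0,0,0,0]]}'
python3 -m pendant '{"plan":[[0,0,0,0],[0,0,0,0],[0,0,0,0],[0,0,0,0]]}' 10
```

```text
time_s: 15.6
ee_pos: [0.4742, -0.3772, 0.1182]
tcp_rot: [-0.002, 0.093, 0.996, 0.001]
ft_force: [-0.2, -0.3, 0.7]
grip_width: 0.0341
gripper_force: 0.0
time_s: 16.1
ee_pos: [0.4754, -0.3778, 0.1205]
tcp_rot: [0.0, 0.093, 0.996, -0.0]
ft_force: [-0.6, -0.1, 1.8]
grip_width: 0.0215
gripper_force: 58.8
```

```bash
python3 -m pendant '{"plan":[[0,0,0.4,0],[0,0,0.8,0],[0,0,0.8,0],[0,0,0.8,0],[0,0,0.4,0],[0,0,0,0],[0,0,0,0]]}'
python3 - <<'E'
from ring import *
shot('w6')
st=cv2.imread('pics/w6_raw.png')
ring('w6',.081+.08)
E
```

```text
time_s: 16.98
ee_pos: [0.4749, -0.3774, 0.199]
tcp_rot: [-0.001, 0.093, 0.996, 0.0]
ft_force: [0.9, 0.1, -0.5]
grip_width: 0.0216
gripper_force: 58.7
1.4285714285714286
17.025 [ 0.4748 -0.3774  0.1989] [-0.414  0.416  0.069 -0.    -1.226 -1.342] 169.37
blue comp [ 90 189  20  58 956] [ 0.4255 -0.4275]
blue comp [ 254  295   60   53 2467] [ 0.4735 -0.377 ]
```

```bash
python3 - <<'E'
from ring import *
cm,im,b=ring('w6',.1594)
y=np.radians(169.37);X=np.array([np.cos(y),np.sin(y)]);Y=np.array([np.sin(y),-np.cos(y)]);T=np.array([.4748,-.3774])
for v in range(290,352,5):
    u=np.nonzero(b[v,240:330])[0]+240
    if len(u): print(v,u[0],u[-1],im[v,(u[0]+u[-1])//2],[((ray('wrist',q,v,.1594,cm)[:2]-T)@X*1e3).round(1) for q in (284,)],[((ray('wrist',q,v,.1594,cm)[:2]-T)@Y*1e3).round(1) for q in (u[0],u[-1])])
E
```

```text
blue comp [ 90 189  20  58 956] [ 0.4259 -0.4285]
blue comp [ 254  295   60   53 2467] [ 0.4745 -0.3772]
295 280 288 [71 36 20] [np.float64(10.5)] [np.float64(-1.2), np.float64(1.6)]
300 265 301 [93 49 30] [np.float64(8.6)] [np.float64(-6.3), np.float64(6.1)]
305 260 308 [95 50 27] [np.float64(6.6)] [np.float64(-8.1), np.float64(8.5)]
310 257 311 [96 50 28] [np.float64(4.6)] [np.float64(-9.2), np.float64(9.6)]
315 255 313 [95 50 28] [np.float64(2.6)] [np.float64(-9.9), np.float64(10.4)]
320 254 313 [96 50 28] [np.float64(0.6)] [np.float64(-10.3), np.float64(10.4)]
325 255 313 [95 49 28] [np.float64(-1.5)] [np.float64(-10.0), np.float64(10.5)]
330 256 311 [95 49 27] [np.float64(-3.5)] [np.float64(-9.7), np.float64(9.8)]
335 259 307 [94 48 28] [np.float64(-5.6)] [np.float64(-8.7), np.float64(8.4)]
340 263 303 [94 48 27] [np.float64(-7.7)] [np.float64(-7.3), np.float64(7.0)]
345 271 292 [94 48 27] [np.float64(-9.8)] [np.float64(-4.5), np.float64(3.1)]
```

```bash
python3 -m pendant '{"plan":[[0.327,0.975,0.25,0],[0.327,0.975,0.25,0],[0.327,0.975,0,0],[0.327,0.975,0,0],[0.327,0.975,0,0],[0.327,0.975,0,0],[0.327,0.975,0,0],[0.327,0.975,0,0],[0.327,0.975,0,0],[0.327,0.975,0,0],[0.327,0.975,0,0],[0.327,0.975,0,0],[0.327,0.975,0,0],[0,0,0,0],[0,0,0,0],[0,0,0,0]]}'
```

```text
time_s: 19.02
ee_pos: [0.5812, -0.0615, 0.2122]
tcp_rot: [-0.0, 0.093, 0.996, -0.0]
ft_force: [0.2, -0.7, -0.4]
grip_width: 0.0219
gripper_force: 58.8
```

```bash
python3 -m pendant '{"plan":[[0,0.03,-0.7,0],[0,0,-0.7,0],[0,0,-0.35,0],[0,0,-0.15,0],[0,0,0,0]]}'
```

```text
time_s: 19.65
ee_pos: [0.5816, -0.0603, 0.1652]
tcp_rot: [0.0, 0.093, 0.996, -0.0]
ft_force: [0.2, 0.4, 0.1]
grip_width: 0.0217
gripper_force: 58.8
```

In the pocket without contact. I'll lower it to the floor.

```bash
python3 -m pendant '{"plan":[[0,0,-0.3,0],[0,0,-0.2,0],[0,0,-0.06,0],[0,0,0,0]]}'
```

```text
time_s: 20.15
ee_pos: [0.5815, -0.0601, 0.1509]
tcp_rot: [-0.0, 0.093, 0.996, -0.0]
ft_force: [0.1, 0.3, -0.2]
grip_width: 0.022
gripper_force: 58.8
```

```bash
python3 -m pendant '{"plan":[[0,0,0,0],[0,0,0,0],[0,0,0.3,0],[0,0,0.7,0],[0,0,1,0],[0,0,0.3,0],[0,0,0,0],[0,0,0,0]]}' 34
python3 - <<'E'
from ring import *
shot('w7',(180,160,240,180));cm,im,b=ring('w7',.111)
E
```

```text
time_s: 21.15
ee_pos: [0.581, -0.06, 0.2073]
tcp_rot: [-0.001, 0.093, 0.996, -0.0]
ft_force: [0.9, 0.2, 0.3]
grip_width: 0.0338
gripper_force: 0.0
3.3333333333333335
21.2 [ 0.581  -0.0601  0.2073] [ 0.164  0.368  0.019 -0.    -1.223 -1.921] 169.37
blue comp [259 185  61  54 598] [ 0.5575 -0.0512]
blue comp [ 264  235   42   42 1374] [ 0.5815 -0.0595]
blue comp [258 386  46   5  97] [ 0.6613 -0.0773]
```

View pics/w7_raw.png

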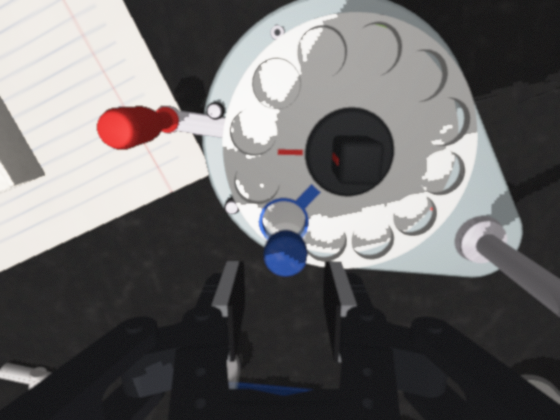

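The blue vial stands in the blue-ringed pocket, cap (285,253) above ring (283,218). The lever handle top is at (114,131), next to its near-stop pin at (215,110). Next, the lever.

```bash
python3 - <<'E'
from h import *
cm=pickle.load(open('pics/w7.pkl','rb'))
p=ray('wrist',114,131,.101,cm);d=p[:2]-[.546,-.014];print(p,np.hypot(*d),np.degrees(np.arctan2(d[1],d[0])))
E
python3 -m pendant '{"plan":[[-0.76,-0.67,0,0],[-0.76,-0.67,0,0],[-0.76,-0.67,0,0],[-0.76,-0.67,0,0],[0,0,0,0]]}' 45
```

```text
[ 0.50715372 -0.12870238  0.101     ] 0.12110189319738612 -108.70970913240423
time_s: 21.82
ee_pos: [0.5042, -0.1279, 0.2079]
tcp_rot: [-0.001, 0.093, 0.996, -0.0]
ft_force: [0.8, 0.2, -0.5]
grip_width: 0.0448
gripper_force: 0.0
```

```bash
python3 -m pendant '{"plan":[[0.06,0,-0.9,0],[0,0,-0.9,0],[0,0,-0.7,0],[0,0,-0.3,0],[0,0,0,0]]}'
python3 -m pendant '{"plan":[[0,0,0,0],[0,0,0,0],[0,0,0,0],[0,0,0,0]]}' 10
```

```text
time_s: 22.45
ee_pos: [0.507, -0.1269, 0.138]
tcp_rot: [-0.0, 0.092, 0.996, -0.0]
ft_force: [-0.5, -0.2, 0.6]
grip_width: 0.0455
gripper_force: 0.0
time_s: 22.95
ee_pos: [0.507, -0.1282, 0.1394]
tcp_rot: [0.0, 0.093, 0.996, -0.001]
ft_force: [-1.6, -4.3, 1.5]
grip_width: 0.0193
gripper_force: 58.4
```

```bash
python3 -m pendant '{"plan":[[0.48,-0.14,0,0],[0.5,-0.08,0,0],[0.5,-0.04,0,0],[0.5,0.02,0,0],[0.5,0.07,0,0],[0.48,0.12,0,0],[0,0,0,0],[0,0,0,0]]}'; python3 - <<'E'
from ring import *
from plant import readout
p=readout.observe()['ee_pos'][:2]-[.546,-.014];print(np.hypot(*p),np.degrees(np.arctan2(p[1],p[0])))
E
```

```text
time_s: 23.95
ee_pos: [0.5811, -0.1319, 0.1395]
tcp_rot: [0.0, 0.092, 0.996, -0.003]
ft_force: [0.0, -14.8, -1.5]
grip_width: 0.019
gripper_force: 59.0
0.12300138822950181 -73.43044635326295
```

```bash
python3 -m pendant '{"plan":[[0.16,-0.02,0,0],[0,0,0,0],[0,0,0,0]]}'
```

```text
time_s: 24.32
ee_pos: [0.5818, -0.132, 0.1393]
tcp_rot: [-0.003, 0.092, 0.996, -0.003]
ft_force: [-11.5, -10.2, 7.3]
grip_width: 0.019
gripper_force: 60.3
```

```bash
python3 -m pendant '{"plan":[[-0.16,-0.03,0,0],[-0.48,-0.12,0,0],[-0.5,-0.07,0,0],[-0.5,-0.02,0,0],[-0.5,0.04,0,0],[-0.5,0.08,0,0],[-0.48,0.14,0,0],[-0.12,0.05,0,0],[0,0,0,0],[0,0,0,0]]}'
```

```text
time_s: 25.58
ee_pos: [0.5044, -0.1274, 0.1394]
tcp_rot: [0.001, 0.092, 0.996, -0.0]
ft_force: [2.0, -4.1, 6.4]
grip_width: 0.019
gripper_force: 60.2
```

```bash
python3 -m pendant '{"plan":[[-0.12,0.04,0,0],[0,0,0,0]]}'
python3 - <<'E'
from ring import *
shot('w8');ring('w8',.111)
E
```

```text
time_s: 25.82
ee_pos: [0.5039, -0.1272, 0.1396]
tcp_rot: [0.004, 0.092, 0.996, -0.001]
ft_force: [12.1, -10.4, -3.3]
grip_width: 0.019
gripper_force: 59.2
1.4285714285714286
25.875 [ 0.5039 -0.1272  0.1395] [ 0.056  0.305 -0.266  0.004 -0.993 -1.814] 169.41
blue comp [483 350  21  18 221] [ 0.5231 -0.0607]
blue comp [432 382   7   9  41] [ 0.531  -0.0802]
```

```bash
python3 -m pendant '{"plan":[[0.2,-0.1,0,0],[0.48,-0.14,0,0],[0.5,-0.08,0,0],[0.5,-0.04,0,0],[0.5,0.02,0,0],[0.5,0.07,0,0],[0.48,0.12,0,0],[0.2,0.03,0,0],[0,0,0,0],[0,0,0,0]]}';python3 -m pendant '{"plan":[[-0.2,0,0,0],[-0.48,-0.12,0,0],[-0.5,-0.07,0,0],[-0.5,-0.02,0,0],[-0.5,0.04,0,0],[-0.5,0.08,0,0],[-0.48,0.14,0,0],[-0.2,0.07,0,0],[0,0,0,0],[0,0,0,0]]}'
```

```text
time_s: 27.12
ee_pos: [0.5817, -0.1319, 0.1393]
tcp_rot: [-0.003, 0.092, 0.996, -0.003]
ft_force: [-9.7, -11.5, 10.6]
grip_width: 0.0192
gripper_force: 61.2
time_s: 28.38
ee_pos: [0.5036, -0.1271, 0.1396]
tcp_rot: [0.003, 0.091, 0.996, -0.001]
ft_force: [9.6, -10.6, -1.4]
grip_width: 0.0193
gripper_force: 60.0
```

```bash
python3 -m pendant '{"plan":[[0.2,-0.1,0,0],[0.48,-0.14,0,0],[0.5,-0.08,0,0],[0.5,-0.04,0,0],[0.5,0.02,0,0],[0.5,0.07,0,0],[0.48,0.12,0,0],[0.2,0.03,0,0],[0,0,0,0],[0,0,0,0],[-0.2,0,0,0],[-0.48,-0.12,0,0],[-0.5,-0.07,0,0],[-0.5,-0.02,0,0],[-0.5,0.04,0,0],[-0.5,0.08,0,0],[-0.48,0.14,0,0],[-0.2,0.07,0,0],[0,0,0,0],[0,0,0,0]]}'
cat > loc.py <<'E'
from h import *
from plant import capture
from scipy.spatial.transform import Rotation
ax=np.array([.546,-.014])
for n in ('top','scene'):
    im=capture(n).astype(int);cv2.imwrite(f'pics/{n}_now.png',im[:,:,::-1].astype(np.uint8))
    b=((im[:,:,2]-im[:,:,0]>40)&(im[:,:,2]>im[:,:,1]+15)).astype(np.uint8)
    k,l,st,ce=cv2.connectedComponentsWithStats(b)
    for i in range(1,k):
        if st[i,4]<4: continue
        for z in (.06,.11):
            p=ray(n,*ce[i],z)[:2];d=p-ax
            if np.hypot(*d)<.1: print(n,st[i],z,p.round(4),np.hypot(*d).round(4),np.degrees(np.arctan2(d[1],d[0])).round(1))
E
python3 loc.py
```

```text
time_s: 30.88
ee_pos: [0.5038, -0.1272, 0.1396]
tcp_rot: [0.004, 0.092, 0.996, -0.001]
ft_force: [11.2, -9.3, -2.5]
grip_width: 0.019
gripper_force: 59.9
top [269 199   7   6  32] 0.06 [0.6073 0.0063] 0.0646 18.3
top [269 199   7   6  32] 0.11 [0.6002 0.0055] 0.0576 19.8
scene [285 220   3   4  10] 0.06 [0.6116 0.0017] 0.0674 13.5
scene [285 220   3   4  10] 0.11 [ 0.5713 -0.0705] 0.0618 -65.9
```

```bash
python3 -m pendant '{"plan":[[0.2,-0.1,0,0],[0.48,-0.14,0,0],[0.5,-0.08,0,0],[0.5,-0.04,0,0],[0.5,0.02,0,0],[0.5,0.07,0,0],[0.48,0.12,0,0],[0.2,0.03,0,0],[0,0,0,0],[0,0,0,0],[-0.2,0,0,0],[-0.48,-0.12,0,0],[-0.5,-0.07,0,0],[-0.5,-0.02,0,0],[-0.5,0.04,0,0],[-0.5,0.08,0,0],[-0.48,0.14,0,0],[-0.2,0.07,0,0],[0,0,0,0],[0,0,0,0]]}'
python3 loc.py
```

```text
time_s: 33.48
ee_pos: [0.5035, -0.1271, 0.1396]
tcp_rot: [0.003, 0.091, 0.996, -0.001]
ft_force: [10.9, -9.0, -1.1]
grip_width: 0.0194
gripper_force: 60.1
top [262 204   6   3  13] 0.06 [0.5948 0.0328] 0.0676 43.8
top [262 204   6   3  13] 0.11 [0.588  0.0311] 0.0617 47.0
```

```bash
python3 -m pendant '{"plan":[[0,0,0,0],[0,0,0,0],[0,0,0.5,0],[0,0,1,0],[0,0,1,0],[0,0,1,0],[0,0,1,0],[0,0,1,0],[0,0,0.8,0]]}' 42
python3 -m pendant '{"plan":[[0.37,0.947,0,0],[0.37,0.947,0,0],[0.37,0.947,0,0],[0.37,0.947,0,0],[0.37,0.947,0,0],[0.37,0.947,0,0],[0.37,0.947,0,0],[0.37,0.947,0,0],[0.37,0.947,0,0],[0.37,0.947,0,0],[0.37,0.947,0,0],[0.37,0.947,0,0],[0,0,0,0],[0,0,0,0],[0,0,0,0]]}'
python3 loc.py; python3 - <<'E'
from h import *
shot('w9');cm=pickle.load(open('pics/w9.pkl','rb'));im=cv2.imread('pics/w9_raw.png').astype(int)
r=((im[:,:,2]-im[:,:,1]>60)&(im[:,:,2]-im[:,:,0]>60)).astype(np.uint8);n,l,st,ce=cv2.connectedComponentsWithStats(r)
for k in range(1,n):
    if st[k,4]>15: print(st[k],ce[k],ray('wrist',*ce[k],.198,cm).round(4),ray('wrist',*ce[k],.101,cm).round(4))
E
```

```text
time_s: 34.7
ee_pos: [0.5007, -0.1259, 0.2978]
tcp_rot: [0.001, 0.092, 0.996, 0.0]
ft_force: [0.8, -0.0, -0.4]
grip_width: 0.0423
gripper_force: 0.0
time_s: 36.58
ee_pos: [0.6119, 0.1576, 0.2961]
tcp_rot: [0.0, 0.093, 0.996, 0.0]
ft_force: [-0.2, -0.4, 0.4]
grip_width: 0.042
gripper_force: 0.0
top [261 204   8   6  32] 0.06 [0.5894 0.0321] 0.0633 46.7
top [261 204   8   6  32] 0.11 [0.5828 0.0305] 0.0577 50.4
top [267 210   5   5  10] 0.06 [0.5702 0.0144] 0.0373 49.6
top [267 210   5   5  10] 0.11 [0.5643 0.0134] 0.0329 56.3
scene [272 205   7   6  33] 0.11 [0.5827 0.0273] 0.0552 48.4
scene [275 217   5   5  11] 0.06 [0.5936 0.0306] 0.0652 43.1
scene [275 217   5   5  11] 0.11 [ 0.5546 -0.0437] 0.0309 -73.8
1.4285714285714286
36.725 [0.6119 0.1575 0.2962] [ 0.499  0.423  0.329  0.    -1.477 -2.256] 169.34
[ 75 180   9  17  73] [ 79.04109589 188.09589041] [0.5608 0.0677 0.198 ] [0.5742 0.0084 0.101 ]
[169 186  14  10  61] [175.27868852 190.2295082 ] [0.5703 0.1126 0.198 ] [0.5891 0.0789 0.101 ]
[ 266  223   33   49 1312] [282.4222561  247.99161585] [0.6091 0.1575 0.198 ] [0.6501 0.1494 0.101 ]
```

```bash
python3 - <<'E'
from h import *
cm=pickle.load(open('pics/w9.pkl','rb'));print(ray('wrist',282.5,254.5,.198,cm),ray('wrist',282.5,272,.198,cm))
E
```

```text
[0.6126114  0.15683973 0.198     ] [0.62223141 0.1550256  0.198     ]
```

```bash
python3 -m pendant '{"plan":[[0.05,-0.03,-0.9,0],[0,0,-0.9,0],[0,0,-0.45,0],[0,0,0,0]]}'
python3 -m pendant '{"plan":[[0,0,0,0],[0,0,0,0],[0,0,0,0],[0,0,0,0]]}' 5
```

```text
time_s: 37.22
ee_pos: [0.613, 0.157, 0.2392]
tcp_rot: [-0.001, 0.093, 0.996, -0.0]
ft_force: [1.1, -0.3, 1.3]
grip_width: 0.0417
gripper_force: 0.0
time_s: 37.72
ee_pos: [0.6139, 0.1568, 0.2411]
tcp_rot: [0.001, 0.093, 0.996, -0.0]
ft_force: [1.1, -4.8, 6.8]
grip_width: 0.0153
gripper_force: 59.2
```

```bash
python3 -c "
import numpy as np
t=np.radians(np.linspace(109.1,227.5,13));p=np.c_[np.cos(t),np.sin(t)]*.077
print((np.diff(p,axis=0)/.025).round(2).tolist(),(p+[.6391,.0837]).round(4)[[6,12]])"
```

```text
[[-0.48, -0.22], [-0.44, -0.3], [-0.38, -0.37], [-0.31, -0.43], [-0.24, -0.47], [-0.15, -0.51], [-0.06, -0.53], [0.03, -0.53], [0.12, -0.52], [0.21, -0.49], [0.29, -0.45], [0.36, -0.39]] [[0.5637 0.0993]
 [0.5871 0.0269]]
```

```bash
python3 -m pendant '{"plan":[[-0.48,-0.22,0,0],[-0.44,-0.3,0,0],[-0.38,-0.37,0,0],[-0.31,-0.43,0,0],[-0.24,-0.47,0,0],[-0.15,-0.51,0,0],[0,0,0,0]]}'
```

```text
time_s: 38.6
ee_pos: [0.5609, 0.1019, 0.2407]
tcp_rot: [-0.002, 0.092, 0.996, 0.002]
ft_force: [-12.7, 8.3, 12.5]
grip_width: 0.0155
gripper_force: 60.1
```

```bash
python3 -m pendant '{"plan":[[-0.12,-0.55,0,0],[0.01,-0.53,0,0],[0.12,-0.52,0,0],[0.21,-0.49,0,0],[0.29,-0.45,0,0],[0.3,-0.35,0,0],[0,0,0,0],[0,0,0,0]]}'
```

```text
time_s: 39.6
ee_pos: [0.5845, 0.0286, 0.2405]
tcp_rot: [0.002, 0.092, 0.996, 0.001]
ft_force: [3.6, 3.6, 4.0]
grip_width: 0.0148
gripper_force: 62.3
```

```bash
python3 -m pendant '{"plan":[[0.1,-0.1,0,0],[0.05,-0.05,0,0],[0,0,0,0]]}'
```

```text
time_s: 39.98
ee_pos: [0.5865, 0.0266, 0.2405]
tcp_rot: [-0.0, 0.092, 0.996, 0.002]
ft_force: [-3.8, 10.5, 9.8]
grip_width: 0.0152
gripper_force: 62.9
```

```bash
python3 -m pendant '{"plan":[[0.08,-0.08,0,0],[0,0,0,0],[0,0,0,0]]}'
```

```text
time_s: 40.35
ee_pos: [0.5869, 0.0263, 0.2404]
tcp_rot: [-0.002, 0.091, 0.996, 0.004]
ft_force: [-13.7, 18.5, 14.7]
grip_width: 0.015
gripper_force: 63.7
```

```bash
python3 -m pendant '{"plan":[[0,0,0,0],[0,0,0,0],[0,0,0,0],[0,0,0.5,0],[0,0,1,0],[0,0,1,0],[0,0,0.5,0],[-0.5,-0.8,0.5,0],[-0.5,-0.8,0.5,0],[0,0,0,0],[0,0,0,0],[0,0,0,0]]}' 45
python3 - <<'E'
from h import *
shot('w10');cm=pickle.load(open('pics/w10.pkl','rb'));im=cv2.imread('pics/w10_raw.png').astype(int)
r=((im[:,:,2]-im[:,:,1]>60)&(im[:,:,2]-im[:,:,0]>60)).astype(np.uint8);n,l,st,ce=cv2.connectedComponentsWithStats(r)
for k in range(1,n):
    if st[k,4]>15: print('red',st[k],ray('wrist',*ce[k],.185,cm).round(4),ray('wrist',*ce[k],.08,cm).round(4))
b=(im[:,:,0]-im[:,:,2]>50).astype(np.uint8);n,l,st,ce=cv2.connectedComponentsWithStats(b)
for k in range(1,n):
    if st[k,4]>15: print('blue',st[k],ray('wrist',*ce[k],.105,cm).round(4),ray('wrist',*ce[k],.06,cm).round(4))
E
python3 loc.py
```

```text
time_s: 41.85
ee_pos: [0.5641, -0.0181, 0.3389]
tcp_rot: [-0.001, 0.093, 0.996, -0.0]
ft_force: [-0.1, -0.5, -0.1]
grip_width: 0.0452
gripper_force: 0.0
1.4285714285714286
41.9 [ 0.5642 -0.018   0.339 ] [ 0.245  0.278  0.227 -0.    -1.521 -2.001] 169.39
red [133 125  46  28 817] [ 0.499  -0.0863  0.185 ] [ 0.5034 -0.1246  0.08  ]
red [288 185   5  15  47] [ 0.5479 -0.0112  0.185 ] [ 0.575  -0.0146  0.08  ]
red [343 217  32  39 879] [0.5859 0.0276 0.185 ] [0.6306 0.0423 0.08  ]
blue [308 170  23  31 190] [0.5624 0.0116 0.105 ] [0.5732 0.0139 0.06  ]
blue [332 173  17  11  21] [0.5625 0.032  0.105 ] [0.5732 0.0373 0.06  ]
blue [334 188  16   6  42] [0.5744 0.0302 0.105 ] [0.5869 0.0352 0.06  ]
top [267 210   5   5  15] 0.06 [0.5715 0.0131] 0.0373 46.7
top [267 210   5   5  15] 0.11 [0.5656 0.0122] 0.0327 53.2
scene [272 206   6   4  22] 0.11 [0.581  0.0254] 0.0528 48.4
scene [275 218   5   3   9] 0.06 [0.5947 0.0305] 0.066 42.4
scene [275 218   5   3   9] 0.11 [ 0.5556 -0.0438] 0.0313 -72.1
```

```bash
python3 -c "
from plant import job;print(job.sign_off())"
```

```text
the job is handed in; nothing more can be done
None
```

I finished every step and handed the job in at about 42 s. At the last check the carousel was seated, the blue vial was at the station, the lever was at its near stop after four strokes, and the reader was in over the vial; no verdict came back.

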